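Fetch the stop block from the catch-locked cupboard

ROBOT

A 6-joint arm with a two-finger parallel gripper is mounted at the origin on the work surface; the furniture and walls round the work are solid. World frame = base frame: x ahead of the robot, y to its left, z up, the work surface at z = 0. Lengths are in mm, angles in rad, forces in N, time in s.
With the tool pointing down it reaches from about 400 to 925 mm from the base axis. Payload 3.4 kg.
Tool frame: the origin (TCP) lies at the very end of the fingers, on their centre line; the grasp point (between the pads) lies tcp_to_grasp behind it (tcp_to_grasp is the distance from the TCP to the grasp point, in mm); z points along the fingers, y is the line along which they close (so a half turn about z gives the same grasp; the last joint's range is limited). The gripper opens to 85 mm and grips with 20 to 120 N. Pads are 22 mm wide; open, the fingers measure 114 mm over their backs; the gripper's body (76 mm by 85 mm) begins 54 mm behind the grasp point. The pads swing forward as they close: fully open they stand 13 mm farther back than shut.
Start: joints at [-1.359, 0.307, 1.506, -0, 1.328, -0.073], TCP at [161.531, -551.85, 231.305] pointing down, gripper open.
Joint ranges: [-3.12, 3.12], [-1.05, 2.28], [0.14, 2.33], [-1.42, 4.57], [0.1, 2.73], [-2.68, 2.68]. Speed limits (rad/s): [2.57, 2.57, 3.14, 3.14, 3.14, 3.14].

INTERFACE

Orientations are given as [roll, pitch, yaw] about the fixed x, y, z axes, in that order (R = Rz(yaw) Ry(pitch) Rx(roll)).
In Python, from station import state, grab_frame, hand_in, tcp_to_grasp gives the robot as it stands. The module is installed in compiled form; this text tells all that it offers.
- The arm moves only by the tool drive_tool, never from a script. Its argument "series" is a list of rows, each a list of 5 numbers: the gripper command: -1 is fully open, 1 is shut, values between are in proportion, then the shift along the tool's x, y, z in m, then the turn about the tool's z in degrees. A call has 1 to 10 rows; each row is the pose to reach, as a shift and turn from the pose commanded when the call began, along the tool's axes at that moment; what a row does not reach only later rows make up. A row lasts 1/12 s, in which the tool goes at most 41.7 mm and 7.16 degrees, less where a joint would pass 70% of its speed; a pose out of reach is approached as far as the arm can. A call with a gripper value outside its range is refused whole. The fingers move at their own pace and stop on an object; the grip force is fixed at half the most. Time passes only in rows, so rows that repeat a pose let the fingers close. It gives the time, the measured TCP pose, the force, the opening and the grip force at its end, in the units of the state.
- state(): the state, without advancing time (a new reading comes with each control period).
- grab_frame(name): name is "scene" or "top" or "wrist"; returns a dict with "img" (480x640x3 uint8, red, green, blue), "z_map" (480x640 float32, mm along the optical axis (not along the pixel's ray), 0 where there is no reading), "camera_matrix" (3x3 intrinsics, pixels), "extrinsics" (4x4, takes a point from world to camera coordinates). Camera axes: x right, y up, looking along -z (the intrinsics and any distortion apply to the point x, -y, -z); pixel columns grow to the right and rows downward; lengths in mm; the calibration is good to about 2 mm. A picture is of the moment at which its call begins.
- hand_in(): hands the job in; it is judged then, once.
The state is a dict: "clock": time; "joints": joint angles; "qd": joint speeds; "joint_torque": joint torques, N m; "ee_pos": TCP position; "tcp_rot": TCP orientation; "force": force on the tool from outside, world axes, zero at the start; "torque": the same for the moment, N m; "width": finger opening in mm; "grip_force": force on a finger pad.
Only numpy, scipy, OpenCV 4.12 (cv2) and the standard library are available. Lean on these libraries where they do the work, as an engineer would, in place of code of your own. Each camera call takes 0.05 s, during which the arm holds its last target. There are 200 camera calls.

TASK

Take the stop block out of the saw's little accessory cupboard and stand it on end in the wide empty bay of the wooden rack, its 60 mm side across the bay between the two uprights, released and fully on the base. The cupboard door stands ajar on a safety catch: reach down through the gap, press the red catch down and pull the door past it while it is down, then swing the door wide open and leave it open. Leave the masking tape, the pencil and the offcut board where they lie.

Things in the scene. Friction and masses are not known exactly. Their poses are not given: they have to be found in the camera images.
- cupboard: Fixed plywood cupboard on the table, 140 deep x 240 wide x 128 mm high. Origin: centre of its underside, z up. Its open front faces -x (world +y, to the robot's left, give or take 9 degrees); the door hangs on the front edge at its +y end, the end far from the robot. Front edge of its top: x = -70 mm. The strike sits under that edge; catch and pocket show only from above through the gap.
- door_hinge (a point): On the vertical hinge axis at the level of the door's upper edge (z = 126 mm), turning with the door. -y runs along the door to its free end (226 mm), +x points out of its inner face (x = 0; door 14 mm thick towards -x), z up. Opening turns it clockwise seen from above. A 35 mm black knob is outside near the free end.
- cupboard_door (a joint): Door angle, rad: 0 = ajar as found (16 degrees off closed), positive opens further, up to 1.25 (about square to the front); -0.25 is nearly shut. The catch stops it at about 0.02. It turns against light friction (about 1 N at the free end) and stays where it is left.
- catch (a joint): How far the red catch is pressed down, m: 0 = up, 0.016 = fully down. A spring holds it up: 2 N to start, 6 N at full depth. From 0.009 on its hook clears the strike and the door can pass; released earlier it springs back up. Once the door has opened some 0.15 rad the hook is out in front of the strike and the catch may be let go.
- catch_pad (a point): Pressing point on the flat top of the red catch: a bar 18 mm wide, reaching 88 mm out from the door's inner face, which slides straight down and moves with the door. Point: 30 mm out from the face, 200 mm from the hinge, 97 mm above the table when up; axes as door_hinge. A fingertip has 55 mm between door and cupboard top, less the steel guide (10 mm next to the door, up to z = 100 mm).
- pocket (a point): Centre of the floor of the wooden pocket on the door's inner face, 100 mm from the hinge, 26.5 mm out from the face, 22 mm above the table; axes as door_hinge. It is 72 mm (along the door) x 53 mm inside, its walls reach z = 50 mm, and it stands 58 mm out from the face. Lift the block over the catch bar (hook top at z = 108 mm) when carrying it away.
- stop_block: Loose wooden block 60 x 90 x 45 mm, 0.1 to 0.2 kg, on end in the door's pocket: its y axis (90 mm) is up, x (60 mm) runs along the door, z (45 mm) square to it. Origin: middle of a 60 x 90 face. The door hides one 60 mm wide face (4 mm gap, door 14 mm higher), so in the pocket only the faces 60 mm apart can be gripped, in the rack only those 45 mm apart: regrasp on the table between.
- block_centre (a point): Centre of the stop block, axes as stop_block; 45 mm below its top as it stands (top at z = 112 mm in the pocket). With the door open, the table in front of the near end of the cupboard (from about x = -100 to -200, y = -40 to -110 mm in the cupboard's frame) is clear for setting it down; farther along, the catch bar on the open door sticks out above the table.
- rack: Fixed light wooden rack, base 70 (x) x 146 (y) x 8 mm high, origin at the centre of its underside, z up. Three uprights, 60 mm deep (x), 6 mm thick, up to z = 105 mm, at y = -70, +10 and +70 mm; the bays are open towards -x (to the robot, give or take 23 degrees) and +x. The narrow bay at +y holds a black star knob.
- bay (a point): Centre of the floor of the wide empty bay, 8 mm above the table, axes as rack. The bay is 74 mm wide along y, between uprights 97 mm high; the base reaches 35 mm to either side along x.
- tape_roll: Roll of masking tape, 104 mm wide, 25 mm high, loose, left of the rack; a bystander.
- pencil: Red carpenter's pencil, 181 mm, loose, behind the rack; a bystander.
- offcut: Offcut board 55 x 130 x 22 mm, loose, behind the cupboard at the right edge; a bystander.
There are look-alikes about, which are no part of the job. Leave any yellow look-alike of the stop_block alone.

How it is judged (in metres and radians):
On the way:
1. the door has been swung open past its catch (more than 1.0 rad beyond where it stood) (value of joint cupboard_door above 1 rad), for 0.2 s.
At the end, for the whole second after the job is handed in: The stop block stands on end at rest on the floor of the wide bay (within 7 degrees of upright, centre within 12 mm of the bay's centre each way, so fully on the base), its 60 mm side across the bay within 17 degrees; the door is still open by more than 0.85 rad (x of block_centre in the frame of bay between -0.0125 and 0.0125 m and y of block_centre in the frame of bay between -0.012 and 0.012 m and z of block_centre in the frame of bay between 0.04 and 0.05 m and angle between the y axis of stop_block and the z axis of rack, either way round below 0.12 rad and angle between the x axis of stop_block and the y axis of rack, either way round below 0.3 rad and linear speed of stop_block below 0.02 m/s and value of joint cupboard_door above 0.85 rad); the robot touches nothing.
It fails at once if the masking tape was moved more than 30 mm (distance of tape_roll from where it was at the start of the episode above 0.03 m).
It fails at once if the pencil was moved more than 30 mm (distance of pencil from where it was at the start of the episode above 0.03 m).
It fails at once if the offcut board was moved more than 30 mm (distance of offcut from where it was at the start of the episode above 0.03 m).
It also fails if it takes over 64 s, if anything falls off the work surface, if the arm or the gripper's body presses on something with over 40 N, if the wrist force passes 120 N, or if a joint passes its speed limit or range.

## Working session

There is one attempt and no reset: what is moved stays moved. The work goes in short steps, Python scripts to look and compute and a tool call to move; the robot and the scene stay as the last step left them, time stands still between calls to the robot, and variables do not carry over. Pictures are saved under pics/ and viewed, at most 10 in all, crops included, and the job is handed in when it is done.

Besides the shell and the picture viewer there is one more tool, called after "Call:" as name(argument=value, ...) on one line, values as JSON. drive_tool: Moves the arm, as the interface text tells. Its arguments: {"type":"object","properties":{"series":{"type":"array"}},"required":["series"]}

```bash
mkdir -p pics; cat > h.py <<'E'
import numpy as np, cv2
from station import state, grab_frame, hand_in, tcp_to_grasp
def save(f,n): cv2.imwrite('pics/'+n,f['img'][:,:,::-1])
def cloud(f):
    K=np.array(f['camera_matrix']);E=np.array(f['extrinsics']);z=f['z_map']
    v,u=np.mgrid[:z.shape[0],:z.shape[1]]
    c=np.stack([(u-K[0,2])/K[0,0]*z,-(v-K[1,2])/K[1,1]*z,-z,np.ones_like(z)],-1)
    P=c@np.linalg.inv(E).T
    P=P[...,:3];P[z==0]=np.nan
    return P
E
python3 - <<'E'
from h import *
print(tcp_to_grasp,state())
for n in ('scene','top'):
    f=grab_frame(n);save(f,n+'0.png');np.savez(n+'0.npz',**f);print(f['camera_matrix'],np.linalg.inv(f['extrinsics'])[:3,3], np.mean(f['z_map']==0))
E
```

```text
18.700000000000003 {'clock': 0.0, 'joints': array([-1.35951995e+00,  3.07562360e-01,  1.50769887e+00,  8.28780940e-06,
        1.32836722e+00, -7.35231085e-02]), 'qd': array([ 2.93336080e-04, -1.52227545e-04,  1.62375396e-03, -4.23134271e-05,
        1.61950321e-03,  1.26163367e-04]), 'joint_torque': array([-5.46662268e-04, -4.57550204e+01, -2.51915467e+01, -8.86377563e-06,
        1.30183992e-02,  2.29318550e-05]), 'ee_pos': array([ 161.37403525, -551.1602219 ,  230.37750373]), 'tcp_rot': array([-3.13956295e+00, -1.57562801e-04,  2.84797326e-01]), 'force': array([ 0.28201468,  0.37505205, -0.42160911]), 'torque': array([0.00287675, 0.00779622, 0.07469625]), 'grip_force': 0.0, 'width': 85.40488525967366}
[[614.54016728   0.         320.34480855]
 [  0.         614.54016728 247.04768763]
 [  0.           0.           1.        ]] [-673.77885255  985.54526791  927.1684152 ] 0.09071940104166666
[[453.62546767   0.         319.52561696]
 [  0.         453.62546767 239.55352532]
 [  0.           0.           1.        ]] [ 308.63129984   18.95882017 1160.95982607] 0.004111328125
```

View pics/scene0.png

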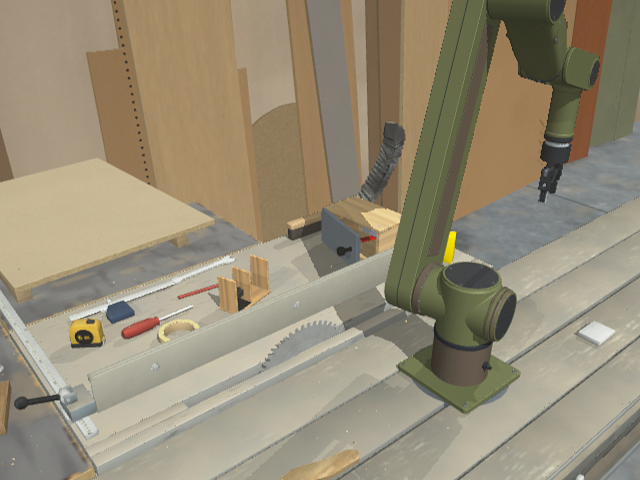

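View pics/top0.png

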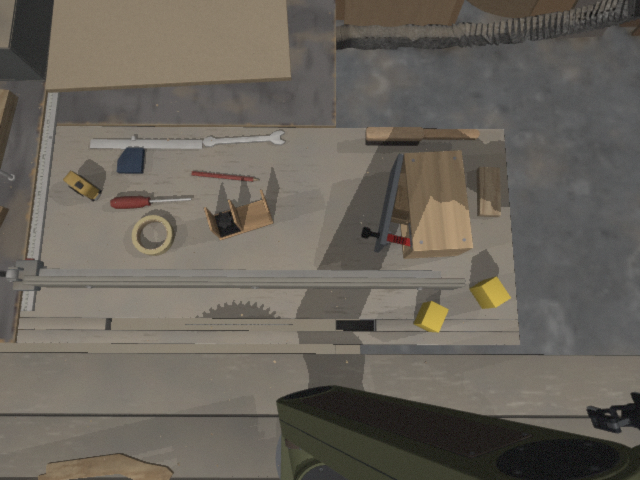

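The top view shows the cupboard (top at about (437,202)), the grey door from its hinge (403,155) to its free end (383,243), the knob (369,233) and the red catch (398,239). The wooden block in the pocket is at (400,207). The rack is at (240,217): its wide empty bay is the right one (257,213), and the star knob is in the left one (224,222). The yellow look-alikes are at (432,317) and (491,292); I'll leave both alone. Next I measure from the depth.

```bash
python3 - <<'E'
from h import *
f=dict(np.load('top0.npz'));P=cloud(f);im=f['img'].astype(int)
def rect(n,roi,zl,zh,cond=None):
    u0,v0,u1,v1=roi;Q=P[v0:v1,u0:u1].reshape(-1,3);C=im[v0:v1,u0:u1].reshape(-1,3)
    m=(Q[:,2]>zl)&(Q[:,2]<zh)
    if cond is not None:m&=cond(C)
    Q=Q[m]; r=cv2.minAreaRect(Q[:,:2].astype(np.float32))
    print(n,len(Q),np.round(np.median(Q[:,2]),1),np.round(cv2.boxPoints(r)).tolist(),np.round(r[2],1))
    return Q
rect('cup',(400,140,490,265),118,140,lambda C:C[:,0]>C[:,2]+25)
grey=lambda C:abs(C[:,0]-C[:,2])<25
rect('door',(370,145,410,255),115,140,grey)
rect('block',(375,180,412,225),95,120,lambda C:C[:,0]>C[:,2]+25)
rect('red',(375,225,415,250),70,125,lambda C:C[:,0]>C[:,1]+60)
rect('rack',(195,180,280,245),90,115)
rect('rackbase',(195,180,280,245),4,12,lambda C:C[:,0]>C[:,2]+30)
rect('fence',(30,260,470,295),20,300)
for r in(250,262,270,275,280,285,290,300,320,330):print(r,np.round(P[r,300]),np.round(P[r,390]))
rect('table',(300,180,350,230),-20,20)
# rack crops
cv2.imwrite('pics/crop1.png',np.hstack([cv2.resize(im[180:250,195:285].astype(np.uint8)[:,:,::-1],None,fx=4,fy=4,interpolation=2)[:280],cv2.resize(im[145:255,360:480].astype(np.uint8)[:,:,::-1],(305,280),interpolation=2)]))
E
```

```text
cup 5788 128.4 [[474.0, -193.0], [486.0, -345.0], [726.0, -327.0], [715.0, -176.0]] 4.2
door 597 125.7 [[481.0, -186.0], [707.0, -236.0], [720.0, -177.0], [494.0, -126.0]] 77.4
block 268 112.6 [[573.0, -168.0], [575.0, -200.0], [641.0, -195.0], [639.0, -163.0]] 4.1
red 71 97.1 [[495.0, -201.0], [512.0, -204.0], [521.0, -152.0], [504.0, -149.0]] 80.8
rack 228 104.3 [[527.0, 273.0], [573.0, 134.0], [631.0, 153.0], [585.0, 292.0]] 18.4
rackbase 733 7.9 [[522.0, 269.0], [568.0, 134.0], [696.0, 178.0], [650.0, 313.0]] 18.9
fence 8004 73.9 [[389.0, 727.0], [395.0, -332.0], [469.0, -331.0], [463.0, 728.0]] 0.3
250 [498.  62.   2.] [ 500. -171.    1.]
262 [467.  62.   2.] [ 468. -170.    3.]
270 [442.  60.  33.] [ 443. -164.   36.]
275 [430.  60.  34.] [ 430. -164.   39.]
280 [411.  58.  95.] [ 412. -154.   97.]
285 [400.  57.  97.] [ 401. -154.   93.]
290 [395.  61.  -2.] [ 396. -168.    5.]
300 [370.  60.   2.] [ 371. -168.    0.]
320 [320.  61. -38.] [ 321. -167.   -1.]
330 [295.  61. -33.] [ 296. -167.   -4.]
table 2488 0.3 [[553.0, 63.0], [554.0, -68.0], [690.0, -67.0], [689.0, 64.0]] 0.4
```

View pics/crop1.png

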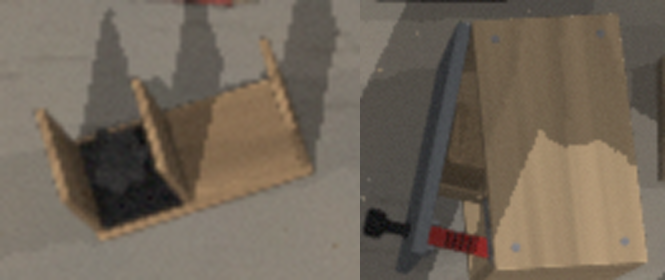

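The crop confirms the wide empty bay on the right of the rack. It also shows the block's wooden top standing in the pocket, with the red catch bar below it. I'll refine the door and catch and work out the moves.

```bash
cat >> h.py <<'E'
def go(x,y,z,yawdeg):
    "shift in tool axes (m) and turn (deg) from the present pose"
    s=state();p=s['ee_pos'];R=cv2.Rodrigues(np.array([0,0,0.]))[0]
    from scipy.spatial.transform import Rotation as Ro
    R=Ro.from_euler('xyz',s['tcp_rot']).as_matrix()
    d=R.T@(np.array([x,y,z])-p)/1000
    t=np.degrees(s['tcp_rot'][2])-yawdeg
    print('move',np.round(d,4),'turn',round((t+180)%360-180,1))
E
python3 - <<'E'
from h import *
f=dict(np.load('top0.npz'));P=cloud(f);im=f['img'].astype(int)
S=(P[...,2]>121)&(P[...,2]<131)&(abs(im[...,0]-im[...,2])<25)
m=np.zeros(S.shape,bool);m[145:250,375:412]=S[145:250,375:412]
Q=P[m][:,:2]
v=cv2.fitLine(Q.astype(np.float32),cv2.DIST_HUBER,0,.01,.01).ravel();d=v[:2]*(-1 if v[0]>0 else 1);c=v[2:]
n=np.array([-d[1],d[0]])
a=(Q-c)@d;b=(Q-c)@n
k=abs(b)<14
print('dir',np.degrees(np.arctan2(d[1],d[0])),'along',np.percentile(a[k],[0,1,99,100]),'across',np.percentile(b[k],[1,5,50,95,99]))
H=c+d*(np.percentile(a[k],99.5)-226)+n*np.percentile(b[k],96);print('hinge',H)
print('pad',H+200*d+30*n,'block',H+100*d+26.5*n)
r=np.zeros(S.shape,bool);r[225:250,375:415]=((im[...,0]>im[...,1]+60)&(P[...,2]>85)&(P[...,2]<115))[225:250,375:415]
q=P[r][:,:2]-H;print('red along',np.percentile(q@d,[2,50,98]),'out',np.percentile(q@n,[2,50,98]))
go(510,-170,200,77)
E
```

```text
dir 167.34122 along [-118.23408629 -114.44481868  108.94080827  110.94303264] across [-7.00048068 -6.49153415 -0.14362844  6.2395733   6.94452683]
hinge [ 712.82576101 -189.06786796]
pad [ 511.11293905 -174.50975295] block [ 609.44918936 -193.00927421]
red along [193.79576451 201.32146369 209.7836245 ] out [ 6.79393697 43.80484806 58.85954981]
move [ 0.4417 -0.2679  0.031 ] turn -60.7
```

Call:
drive_tool(series=[[1, 0.442, -0.268, 0.02, -61], [1, 0.442, -0.268, 0.02, -61], [1, 0.442, -0.268, 0.02, -61], [1, 0.442, -0.268, 0.02, -61], [1, 0.442, -0.268, 0.02, -61], [1, 0.442, -0.268, 0.02, -61], [1, 0.442, -0.268, 0.02, -61], [1, 0.442, -0.268, 0.02, -61], [1, 0.442, -0.268, 0.02, -61], [1, 0.442, -0.268, 0.02, -61]])

```text
clock: 0.93
ee_pos: [443.3, -242.7, 214.9]
tcp_rot: [-3.141, -0.0, 1.352]
force: [0.3, -1.1, -0.1]
width: 0.5
grip_force: 0.0
```

```bash
python3 - <<'E'
from h import *
s=state();print(s['ee_pos'],s['tcp_rot'],s['clock'],s['width'],s['force'])
go(511,-174.5,180,77.3)
E
```

```text
[ 443.28431668 -242.69663203  214.9131514 ] [-3.14109948e+00 -1.03915271e-04  1.35234663e+00] 0.9333 0.46852940558596595 [ 0.31069669 -1.06390324 -0.13121167]
move [0.0812 0.0513 0.0349] turn 0.2
```

Call:
drive_tool(series=[[1, 0.076, 0.046, 0.03, 0], [1, 0.076, 0.046, 0.03, 0], [1, 0.076, 0.046, 0.03, 0], [1, 0.076, 0.046, 0.03, 0], [1, 0.076, 0.046, 0.03, 0]])

```text
clock: 1.35
ee_pos: [503.6, -180.2, 184.6]
tcp_rot: [-3.139, 0.0, 1.352]
force: [0.1, -0.2, 0.1]
width: -0.1
grip_force: 0.0
```

```bash
python3 - <<'E'
from h import *
s=state();print(s['ee_pos'],s['tcp_rot'],s['clock'],s['width'],s['force'])
f=grab_frame('wrist');save(f,'w1.png');np.savez('w1.npz',**f)
P=cloud(f);im=f['img'].astype(int)
H=np.array([712.8,-189.1]);d=np.array([-.9757,.2192]);n=np.array([-.2192,-.9757])
r=(im[...,0]>im[...,1]+60)&(im[...,0]>im[...,2]+60)&(P[...,2]>90)&(P[...,2]<102)
q=P[r][:,:2]-H;print(r.sum(),'red along',np.percentile(q@d,[2,50,98]),'out',np.percentile(q@n,[2,50,98]),np.nanmedian(P[r][:,2]))
m=(P[...,2]>121)&(P[...,2]<131)
q=P[m][:,:2]-H;o=q@n;a=q@d;k=(a>160)&(a<220)
print('door out',np.percentile(o[k&(o<20)],[1,5,50,95,99]) if (k&(o<20)).any() else 0,'cup edge',np.percentile(o[k&(o>20)],[1,5]))
go(511,-174.5,100,77.3)
E
```

```text
[ 503.63054001 -180.20338519  184.5576173 ] [-3.13945560e+00  4.28673994e-04  1.35155399e+00] 1.35 -0.061246287783262084 [ 0.07519901 -0.15837169  0.1107423 ]
2376 red along [192.11398352 200.7050788  208.90062105] out [ 5.279486   30.50159918 58.3688687 ] 97.53931776835428
door out [-13.96155797 -13.53504924  -7.47849424  -0.92393323  -0.06625246] cup edge [46.79780149 49.27773626]
move [0.0081 0.0061 0.085 ] turn 0.0
```

View pics/w1.png

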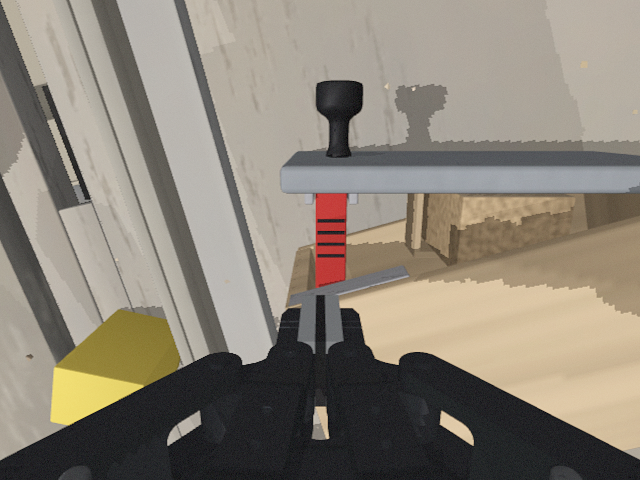

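The wrist view shows the red bar from about (331,195) to (331,285), the door edge at row 180, the strike at (350,285) and the knob at (339,110). All of this agrees with my estimates. Next I descend to just above the catch.

Call:
drive_tool(series=[[1, 0.008, 0.006, 0.02, 0], [1, 0.008, 0.006, 0.05, 0], [1, 0.008, 0.006, 0.076, 0], [1, 0.008, 0.006, 0.076, 0], [1, 0.008, 0.006, 0.076, 0], [1, 0.008, 0.006, 0.076, 0]])

```text
clock: 1.9
ee_pos: [512.0, -175.6, 110.6]
tcp_rot: [3.14, 0.001, 1.348]
force: [-0.1, 0.1, 0.5]
width: 0.0
grip_force: 0.0
```

```bash
python3 - <<'E'
from h import *
s=state();print(s['ee_pos'],s['tcp_rot'],s['clock'],s['width'],s['force'])
go(511,-174.5,84,77.3)
E
```

```text
[ 512.00229948 -175.60871329  110.58511972] [3.13985458e+00 5.69074044e-04 1.34770479e+00] 1.9 0.015340328260491603 [-0.08686746  0.06071882  0.46595217]
move [ 0.0009 -0.0013  0.0266] turn -0.1
```

Call:
drive_tool(series=[[1, 0, 0, 0.01, 0], [1, 0, 0, 0.018, 0], [1, 0, 0, 0.027, 0], [1, 0, 0, 0.027, 0], [1, 0, 0, 0.027, 0], [1, 0, 0, 0.027, 0]])

```text
clock: 2.4
ee_pos: [513.0, -174.5, 82.9]
tcp_rot: [3.139, 0.0, 1.35]
force: [0.8, -1.0, 4.5]
width: -0.1
grip_force: 2.5
```

The catch is down about 14 mm. Now I pull the door along the arc, tool x pointing outward.

Call:
drive_tool(series=[[1, 0.005, -0.0007, 0, 1.4], [1, 0.01, -0.0012, 0, 2.9], [1, 0.015, -0.0017, 0, 4.3], [1, 0.02, -0.002, 0, 5.7], [1, 0.03, -0.0023, 0, 8.6], [1, 0.04, -0.002, 0, 11.5], [1, 0.05, -0.0013, 0, 14.3], [1, 0.06, 0, 0, 17.2], [1, 0.06, 0, 0, 17.2], [1, 0.06, 0, 0, 17.2]])

```text
clock: 3.23
ee_pos: [526.2, -115.2, 83.0]
tcp_rot: [3.139, -0.001, 1.051]
force: [2.2, -1.1, 4.7]
width: 0.0
grip_force: 2.5
```

```bash
cat >> h.py <<'E'
def door():
    f=grab_frame('top');P=cloud(f);im=f['img'].astype(int)
    z=P[...,2];m=(z>119)&(z<131)&(abs(im[...,0]-im[...,2])<25)
    q=P[...,:2]-[712.8,-189.1];m&=(np.hypot(q[...,0],q[...,1])<235)&(P[...,0]<725)
    x=P[...,0];y=P[...,1];m&=(y>-200)
    Q=P[m][:,:2]
    v=cv2.fitLine(Q.astype(np.float32),cv2.DIST_HUBER,0,.01,.01).ravel();a=np.degrees(np.arctan2(v[1],v[0]))%180
    print('door dir',a,'open rad',np.radians(167.3-a),m.sum(),v);return f
E
python3 - <<'E'
from h import *
s=state();print(s['ee_pos'],s['tcp_rot'],s['clock'],s['force'])
f=door();save(f,'t2.png')
E
```

```text
[ 526.18861044 -115.23709317   82.98418659] [ 3.13931252e+00 -6.99474571e-04  1.05125579e+00] 3.2333 [ 2.19183091 -1.12530479  4.74338259]
door dir 4.3055224 open rad 2.8447902 58 [ 9.9717790e-01  7.5074837e-02  7.0448010e+02 -1.7773543e+02]
```

Call:
drive_tool(series=[[1, 0.02, -0.002, 0, 5.7], [1, 0.04, -0.002, 0, 11.5], [1, 0.06, 0, 0, 17.2], [1, 0.0795, 0.004, 0, 22.9], [1, 0.0986, 0.01, 0, 28.6], [1, 0.117, 0.0176, 0, 34.4], [1, 0.1346, 0.0272, 0, 40.1], [1, 0.151, 0.0385, 0, 45.8], [1, 0.1664, 0.0514, 0, 51.6], [1, 0.171, 0.0556, 0, 53.3]])

```text
clock: 4.12
ee_pos: [661.0, 6.0, 82.8]
tcp_rot: [-3.141, -0.002, 0.116]
force: [-0.6, -0.8, 5.2]
width: -0.0
grip_force: 2.5
```

Call:
drive_tool(series=[[1, 0, 0, 0, 0], [1, 0, 0, 0, 0], [1, 0, 0, 0, 0]])

```text
clock: 4.37
ee_pos: [658.4, 5.2, 82.5]
tcp_rot: [-3.141, 0.0, 0.12]
force: [1.2, 1.2, 4.7]
width: 0.0
grip_force: 2.6
```

Call:
drive_tool(series=[[1, -0.006, 0, 0, 0], [1, -0.006, 0, -0.06, 0], [1, -0.006, 0, -0.1, 0], [0, -0.006, 0, -0.13, 0], [-1, -0.006, 0, -0.13, 0], [-1, -0.006, 0, -0.13, 0], [-1, -0.006, 0, -0.13, 0]])

```text
clock: 4.95
ee_pos: [651.3, 4.1, 211.8]
tcp_rot: [-3.141, 0.001, 0.119]
force: [-0.5, -1.1, -0.7]
width: 48.2
grip_force: 0.0
```

```bash
python3 - <<'E'
from h import *
s=state();print(s['ee_pos'],s['tcp_rot'],s['clock'],s['force'])
f=grab_frame('top');g=grab_frame('wrist');np.savez('t3.npz',**f);np.savez('w3.npz',**g)
cv2.imwrite('pics/tw3.png',np.hstack([f['img'][100:300,180:520],cv2.resize(g['img'],(400,300))[:200]])[:,:,::-1])
cv2.imwrite('pics/tw3.png',np.vstack([cv2.resize(f['img'][120:270,200:500],(600,300)),cv2.resize(g['img'],(400,300),interpolation=3).repeat(1,1) if 0 else cv2.copyMakeBorder(cv2.resize(g['img'],(400,300)),0,0,0,200,0)])[:,:,::-1])
E
```

```text
[651.25700207   4.09919799 211.76958893] [-3.14143940e+00  1.49689992e-03  1.19315896e-01] 4.95 [-0.45447868 -1.07853746 -0.6661322 ]
```

View pics/tw3.png

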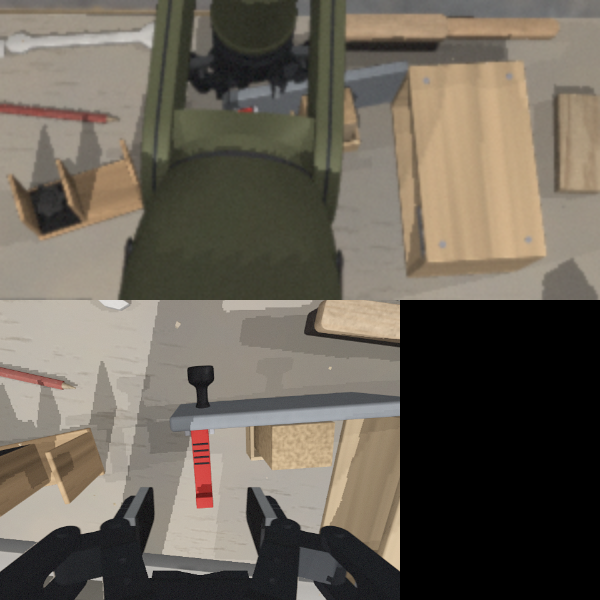

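The door is wide open. In the wrist view (at 0.625 scale) the block top is at about (300,445), to the right of the red bar at (203,468), with the grey door edge above. Now I measure the door and the block.

```bash
python3 - <<'E'
from h import *
g=dict(np.load('w3.npz'));P=cloud(g);im=g['img'].astype(int);z=P[...,2]
m=(z>121)&(z<131)&(abs(im[...,0]-im[...,2])<30);m[300:]=0;m[:140]=0
Q=P[m][:,:2];v=cv2.fitLine(Q.astype(np.float32),cv2.DIST_HUBER,0,.01,.01).ravel()
a=np.degrees(np.arctan2(v[1],v[0]))%180;print('door dir',a,'open',np.radians(167.3-a))
d=np.array([np.cos(np.radians(a)),np.sin(np.radians(a))]);n=np.array([-d[1],d[0]]);H=np.array([712.8,-189.1])
print('door along',np.percentile((Q-H)@d,[1,99]),'out',np.percentile((Q-H)@n,[1,5,50,95,99]))
b=(z>107)&(z<117)&(im[...,0]>im[...,2]+25)
b=b.astype(np.uint8);k,l,st,_=cv2.connectedComponentsWithStats(b);i=1+np.argmax(st[1:,4]);
q=P[l==i][:,:2];r=cv2.minAreaRect(q.astype(np.float32));print(st[i],r,np.median(z[l==i]))
print('along',np.percentile((q-H)@d,[1,99]),'out',np.percentile((q-H)@n,[1,99]))
E
```

```text
door dir 100.81231 open 1.1604291
door along [ 25.23136604 223.57802134] out [-13.51913316 -13.18789049  -7.23935216  -0.66666931   0.22080438]
[ 432  194  105   78 7248] ((667.9308471679688, -94.70142364501953), (45.4989128112793, 60.69675064086914), 10.612500190734863) 112.55817899662718
along [ 72.27471888 131.0952563 ] out [ 4.05414409 48.10554009]
```

```bash
python3 - <<'E'
from h import *
go(668,-94.7,64,10.7)
E
```

```text
move [0.0065 0.1005 0.1456] turn -3.9
```

Call:
drive_tool(series=[[-1, 0.0065, 0.04, 0, -3.9], [-1, 0.0065, 0.08, 0.02, -3.9], [-1, 0.0065, 0.1005, 0.04, -3.9], [-1, 0.0065, 0.1005, 0.06, -3.9], [-1, 0.0065, 0.1005, 0.06, -3.9], [-1, 0.0065, 0.1005, 0.06, -3.9]])

```text
clock: 5.55
ee_pos: [668.1, -94.5, 148.6]
tcp_rot: [-3.138, 0.007, 0.186]
force: [0.2, -0.3, 0.7]
width: 85.3
grip_force: 0.0
```

```bash
python3 - <<'E'
from h import *
s=state();print(s['ee_pos'],s['tcp_rot'],s['width'])
go(668,-94.7,64,10.7)
E
```

```text
[668.12238665 -94.463805   148.57204644] [-3.13812867  0.00729796  0.18633025] 85.30899318735985
move [0.0005 0.0005 0.0846] turn -0.0
```

Call:
drive_tool(series=[[-1, 0, 0, 0.03, 0], [-1, 0, 0, 0.055, 0], [-1, 0, 0, 0.075, 0], [-1, 0, 0, 0.084, 0], [-1, 0, 0, 0.084, 0], [-1, 0, 0, 0.084, 0]])

```text
clock: 6.05
ee_pos: [671.2, -94.1, 68.8]
tcp_rot: [3.142, -0.0, 0.188]
force: [0.1, 0.4, 0.4]
width: 85.2
grip_force: 0.0
```

Call:
drive_tool(series=[[0, 0, 0, 0, 0], [1, 0, 0, 0, 0], [1, 0, 0, 0, 0], [1, 0, 0, 0, 0], [1, 0, 0, 0, 0], [1, 0, 0, 0, 0], [1, 0, 0, 0, 0]])

```text
clock: 6.63
ee_pos: [672.3, -94.8, 70.4]
tcp_rot: [3.14, -0.004, 0.187]
force: [0.5, 1.7, 5.7]
width: 59.5
grip_force: 65.2
```

Call:
drive_tool(series=[[1, 0, 0, -0.01, 0], [1, 0, 0, -0.03, 0], [1, 0, 0, -0.055, 0], [1, 0, 0, -0.08, 0], [1, 0, 0, -0.105, 0], [1, 0, 0, -0.12, 0], [1, 0, 0, -0.12, 0], [1, 0, 0, -0.12, 0]])

```text
clock: 7.3
ee_pos: [671.0, -94.9, 189.3]
tcp_rot: [3.141, -0.002, 0.187]
force: [0.5, -0.7, -2.3]
width: 59.4
grip_force: 65.0
```

```bash
python3 - <<'E'
from h import *
s=state();print(s['ee_pos'],s['tcp_rot'],s['width'],s['force'],s['joints'])
g=grab_frame('wrist');f=grab_frame('scene');np.savez('w4.npz',**g);np.savez('s4.npz',**f)
a=cv2.resize(g['img'],(560,420));b=cv2.resize(f['img'][140:340,220:480],(234,180))
c=np.zeros((600,560,3),np.uint8);c[:420]=a;c[420:600,:234]=b;cv2.imwrite('pics/c4.png',c[:,:,::-1])
E
```

```text
[670.98127652 -94.93182908 189.28928583] [ 3.14071938e+00 -1.81981811e-03  1.86955733e-01] 59.38756517839098 [ 0.5258202  -0.72145811 -2.30159391] [-2.02798505e-01  4.77812651e-01  1.33485498e+00 -1.19864787e-04
  1.32690988e+00  1.18107171e+00]
```

View pics/c4.png

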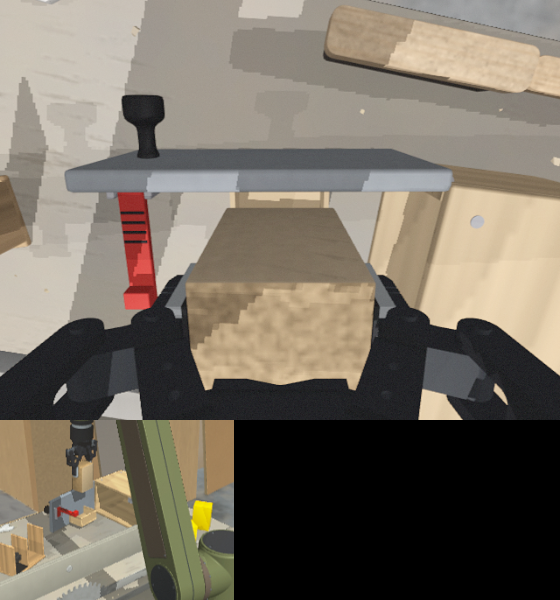

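The block is held upright and square between the fingers. I carry it to the clear patch at about (520,-105).

Call:
drive_tool(series=[[1, -0.03, -0.004, 0, 0], [1, -0.065, -0.008, 0, 0], [1, -0.1, -0.012, 0, 0], [1, -0.13, -0.016, 0, 0], [1, -0.15, -0.018, 0.03, 0], [1, -0.15, -0.018, 0.06, 0], [1, -0.15, -0.018, 0.09, 0], [1, -0.15, -0.018, 0.115, 0], [1, -0.15, -0.018, 0.125, 0], [1, -0.15, -0.018, 0.125, 0]])

```text
clock: 8.23
ee_pos: [516.6, -104.1, 59.6]
tcp_rot: [-3.138, 0.008, 0.187]
force: [0.0, 0.5, -2.3]
width: 59.0
grip_force: 65.2
```

Call:
drive_tool(series=[[1, 0, 0, 0, 0], [1, 0, 0, 0, 0]])

```text
clock: 8.4
ee_pos: [521.1, -105.2, 63.9]
tcp_rot: [3.141, -0.001, 0.187]
force: [0.2, -0.6, -1.6]
width: 59.4
grip_force: 65.2
```

Call:
drive_tool(series=[[1, 0, 0, 0.006, 0], [1, 0, 0, 0.011, 0], [1, 0, 0, 0.011, 0], [1, 0, 0, 0.011, 0]])

```text
clock: 8.73
ee_pos: [519.9, -104.9, 52.3]
tcp_rot: [-3.142, 0.0, 0.187]
force: [-0.3, 0.1, -2.3]
width: 59.2
grip_force: 65.2
```

Call:
drive_tool(series=[[1, 0, 0, 0.002, 0], [1, 0, 0, 0.002, 0], [1, 0, 0, 0.002, 0]])

```text
clock: 8.98
ee_pos: [520.0, -104.9, 50.2]
tcp_rot: [-3.142, -0.0, 0.187]
force: [-0.2, -0.0, -2.1]
width: 59.6
grip_force: 65.2
```

Call:
drive_tool(series=[[1, 0, 0, 0.002, 0], [1, 0, 0, 0.002, 0], [1, 0, 0, 0.002, 0]])

```text
clock: 9.23
ee_pos: [520.4, -105.1, 48.5]
tcp_rot: [3.141, -0.001, 0.187]
force: [-0.9, -0.1, 0.5]
width: 59.2
grip_force: 65.4
```

The force has come up, so the block is down. I release it and rise.

Call:
drive_tool(series=[[-0.3, 0, 0, 0, 0], [-1, 0, 0, 0, 0], [-1, 0, 0, 0, 0], [-1, 0, 0, 0, 0], [-1, 0, 0, 0, 0], [-1, 0, 0, 0, 0]])

```text
clock: 9.73
ee_pos: [520.0, -104.9, 48.2]
tcp_rot: [-3.142, 0.0, 0.187]
force: [-0.7, -0.5, -0.8]
width: 85.4
grip_force: 0.0
```

Call:
drive_tool(series=[[-1, 0, 0, -0.02, 0], [-1, 0, 0, -0.05, 0], [-1, 0, 0, -0.09, 0], [-1, -0.04, 0, -0.12, 0], [-1, -0.05, 0, -0.12, 0], [-1, -0.05, 0, -0.12, 0], [-1, -0.05, 0, -0.12, 0]])

```text
clock: 10.32
ee_pos: [470.5, -114.3, 168.8]
tcp_rot: [3.141, -0.001, 0.186]
force: [0.9, 0.2, -0.7]
width: 85.3
grip_force: 0.0
```

```bash
cat >> h.py <<'E'
def block(g,lo=82,hi=97,k=25):
    P=cloud(g);im=g['img'].astype(int);z=P[...,2]
    b=((z>lo)&(z<hi)&(im[...,0]>im[...,2]+k)).astype(np.uint8)
    n,l,st,_=cv2.connectedComponentsWithStats(b)
    for i in 1+np.argsort(-st[1:,4])[:2]:
        q=P[l==i][:,:2];print(st[i],np.median(z[l==i]),cv2.minAreaRect(q.astype(np.float32)))
E
python3 - <<'E'
from h import *
s=state();print(s['ee_pos'],s['tcp_rot'],s['width'],s['force'])
g=grab_frame('wrist');np.savez('w5.npz',**g);block(g)
E
```

```text
[ 470.54136456 -114.32628348  168.84389187] [ 3.14095861e+00 -1.48514202e-03  1.86193678e-01] 85.32938145060342 [ 0.86510864  0.23318262 -0.73636766]
[ 264  128  114   85 9350] 90.49672833993752 ((515.8719482421875, -106.24793243408203), (45.05086135864258, 59.87965393066406), 10.647457122802734)
[469 245  19  28 289] 89.42547718607122 ((485.7257385253906, -203.69375610351562), (7.1547675132751465, 14.30651569366455), 59.48683166503906)
```

```bash
python3 - <<'E'
from h import *
go(516,-106.2,160,100.65)
E
```

```text
move [0.0456 0.0004 0.0083] turn -90.0
```

Call:
drive_tool(series=[[-1, 0.0456, 0, 0.008, -90], [-1, 0.0456, 0, 0.008, -90], [-1, 0.0456, 0, 0.008, -90], [-1, 0.0456, 0, 0.008, -90], [-1, 0.0456, 0, 0.008, -90], [-1, 0.0456, 0, 0.008, -90], [-1, 0.0456, 0, 0.008, -90], [-1, 0.0456, 0, 0.008, -90], [-1, 0.0456, 0, 0.008, -90], [-1, 0.0456, 0, 0.008, -90]])

```text
clock: 11.2
ee_pos: [516.4, -105.5, 158.6]
tcp_rot: [-3.14, -0.001, 1.444]
force: [-0.7, 0.1, -0.0]
width: 85.4
grip_force: 0.0
```

Call:
drive_tool(series=[[-1, 0, 0, 0, -7], [-1, 0, 0, 0, -14], [-1, 0, 0, 0, -18.4], [-1, 0, 0, 0, -18.4], [-1, 0, 0, 0, -18.4]])

```text
clock: 11.62
ee_pos: [516.1, -105.5, 159.0]
tcp_rot: [-3.14, -0.001, 1.756]
force: [0.3, -0.0, -0.4]
width: 85.2
grip_force: 0.0
```

```bash
python3 - <<'E'
from h import *
s=state();print(s['ee_pos'],s['tcp_rot'],s['width'],s['joints'])
go(516,-106.2,45,100.65)
E
```

```text
[ 516.11800084 -105.52328473  159.01318121] [-3.14025127e+00 -8.51020369e-04  1.75623478e+00] 85.24595332376818 [-2.81979019e-01  3.09046098e-01  1.70664371e+00  1.71950560e-04
  1.12748381e+00 -4.67491924e-01]
move [-7.00e-04 -1.00e-04  1.14e-01] turn -0.0
```

Call:
drive_tool(series=[[-1, -0.001, 0, 0.03, 0], [-1, -0.001, 0, 0.06, 0], [-1, -0.001, 0, 0.085, 0], [-1, -0.001, 0, 0.105, 0], [-1, -0.001, 0, 0.114, 0], [-1, -0.001, 0, 0.114, 0], [-1, -0.001, 0, 0.114, 0]])

```text
clock: 12.2
ee_pos: [516.1, -106.7, 45.9]
tcp_rot: [-3.141, -0.0, 1.757]
force: [0.1, 0.0, -0.5]
width: 85.7
grip_force: 0.0
```

Call:
drive_tool(series=[[0, 0, 0, 0, 0], [0.3, 0, 0, 0, 0], [1, 0, 0, 0, 0], [1, 0, 0, 0, 0], [1, 0, 0, 0, 0], [1, 0, 0, 0, 0], [1, 0, 0, 0, 0]])

```text
clock: 12.78
ee_pos: [516.9, -107.0, 47.5]
tcp_rot: [3.139, 0.001, 1.758]
force: [0.8, 0.2, 5.9]
width: 44.2
grip_force: 62.0
```

Call:
drive_tool(series=[[1, 0, 0, -0.02, 0], [1, 0, 0, -0.05, 0], [1, 0, 0, -0.085, 0], [1, 0, 0, -0.12, 0], [1, 0, 0, -0.15, 0], [1, 0, 0, -0.15, 0], [1, 0, 0, -0.15, 0]])

```text
clock: 13.37
ee_pos: [516.9, -107.0, 198.2]
tcp_rot: [3.137, 0.002, 1.758]
force: [-0.1, 1.0, -2.6]
width: 44.6
grip_force: 62.1
```

```bash
python3 - <<'E'
from h import *
s=state();print(s['ee_pos'],s['tcp_rot'],s['width'],s['force'])
go(560,175,195,108.4)
E
```

```text
[ 516.9456247  -107.04534835  198.18360571] [3.13725704e+00 2.18588661e-03 1.75814124e+00] 44.643433882166924 [-0.05310886  1.00259037 -2.55204709]
move [0.2691 0.0948 0.003 ] turn -7.7
```

Call:
drive_tool(series=[[1, 0.035, 0, 0, -2], [1, 0.07, -0.01, 0, -4], [1, 0.11, 0.01, 0, -6], [1, 0.145, 0.035, 0, -7.7], [1, 0.168, 0.06, 0, -7.7], [1, 0.178, 0.085, 0, -7.7], [1, 0.178, 0.105, 0, -7.7], [1, 0.178, 0.105, 0, -7.7], [1, 0.178, 0.105, 0, -7.7]])

```text
clock: 14.12
ee_pos: [585.0, 88.1, 193.3]
tcp_rot: [-3.137, -0.001, 1.894]
force: [-0.5, -0.6, -3.0]
width: 44.2
grip_force: 62.3
```

```bash
python3 - <<'E'
from h import *
s=state();print(s['ee_pos'],s['tcp_rot'],s['width'],s['force'])
g=grab_frame('wrist');np.savez('w6.npz',**g);save(g,'w6.png')
P=cloud(g);z=P[...,2]
f=dict(np.load('top0.npz'));T=cloud(f)[180:245,195:280]
for n,Q in (('wrist',P.reshape(-1,3)),('top',T.reshape(-1,3))):
    m=(abs(Q[:,2]-104.5)<5)&(Q[:,0]>500)&(Q[:,0]<660)&(Q[:,1]>115)&(Q[:,1]<310)
    q=Q[m][:,:2].astype(np.float32);print(n,len(q),cv2.minAreaRect(q))
    r=np.radians(18.4);ex=np.array([np.cos(r),np.sin(r)]);ey=np.array([-ex[1],ex[0]])
    y=(q-[579,213])@ey;x=(q-[579,213])@ex
    for c in(-70,10,70):
        k=abs(y-c)<12;
        if k.sum()>10:
            v=cv2.fitLine(q[k],cv2.DIST_HUBER,0,.01,.01).ravel();print(c,k.sum(),np.percentile(y[k],[2,50,98]),np.percentile(x[k],[1,99]),'ang',np.degrees(np.arctan(v[1]/v[0])))
E
```

```text
[584.95645794  88.11245091 193.33773943] [-3.13675991e+00 -1.04254822e-03  1.89361925e+00] 44.242998261492765 [-0.49879862 -0.63831659 -3.03892631]
wrist 2301 ((589.8950805664062, 184.60198974609375), (60.15350341796875, 83.59620666503906), 18.50501823425293)
-70 1256 [-72.1049111  -69.18198058 -66.32124207] [-27.58208084  30.25687022] ang 18.638817
10 1045 [ 7.33163113  8.30158061 10.12563955] [-28.24200305  29.98357713] ang 18.364616
top 192 ((578.7122192382812, 212.8622283935547), (59.9894905090332, 146.0389404296875), 17.732179641723633)
-70 60 [-72.86402423 -69.95265047 -67.19302332] [-29.25691179  28.30458847] ang 18.950474
10 65 [ 6.93907784  9.84974382 12.86055291] [-29.96514004  28.77305966] ang 18.74336
70 67 [66.91422081 69.47760092 72.63812748] [-29.4043766   29.26026745] ang 18.726032
```

View pics/w6.png

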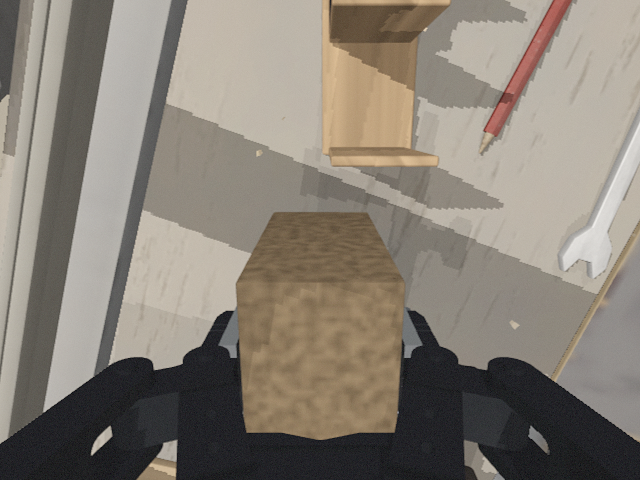

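The rack's wide bay is in view: its base between (330,35) and (420,150), the near upright at (384,157), and the held block below. Next I measure the held block and work out the move over the bay.

```bash
cat >> h.py <<'E'
def held(g):
    s=state();t=s['ee_pos'][2];block(g,t+33,t+55,12)
E
python3 - <<'E'
from h import *
g=dict(np.load('w6.npz'));s=state();print(s['ee_pos'],s['tcp_rot'])
held(g);go(588.9,185.1,195,108.6)
E
```

```text
[583.95966774  87.60647651 193.57062738] [-3.13600486e+00 -1.20776847e-03  1.89290427e+00]
[  236   268   170   172 26482] 236.1889218913317 ((582.5050659179688, 93.73187255859375), (46.20531463623047, 51.08018493652344), 18.39455223083496)
[457 356   2   7   7] 241.92795055610958 ((615.3436889648438, 110.5146255493164), (0.46019554138183594, 1.3382683992385864), 67.14387512207031)
move [ 0.0909  0.0355 -0.0015] turn -0.1
```

Call:
drive_tool(series=[[1, 0.03, 0.012, 0, 0], [1, 0.06, 0.024, 0, 0], [1, 0.08, 0.036, 0, 0], [1, 0.09, 0.036, 0, 0], [1, 0.09, 0.036, 0, 0], [1, 0.09, 0.036, 0, 0], [1, 0.09, 0.036, 0, 0], [1, 0.09, 0.036, 0, 0]])

```text
clock: 14.83
ee_pos: [591.1, 182.8, 196.1]
tcp_rot: [-3.141, 0.001, 1.891]
force: [0.1, -0.5, -2.1]
width: 44.8
grip_force: 62.3
```

```bash
python3 - <<'E'
from h import *
s=state();print(s['ee_pos'],s['tcp_rot'],s['clock'])
go(589.3,184,110,108.6)
g=grab_frame('wrist');np.savez('w7.npz',**g);held(g)
Q=cloud(g).reshape(-1,3);Q=Q[abs(Q[:,2]-104.5)<4][:,:2]
r=np.radians(18.6);ex=np.array([np.cos(r),np.sin(r)]);ey=np.array([-ex[1],ex[0]])
q=(Q-[579.3,213.5]);y=q@ey;x=q@ex
for c in(-70,10,70):
    k=abs(y-c)<10;print(c,k.sum(),np.percentile(y[k],[2,50,98]) if k.sum()>5 else 0,np.percentile(x[k],[1,99]) if k.sum()>5 else 0)
E
```

```text
[591.05002925 182.80779651 196.0628962 ] [-3.14062294e+00  5.48672762e-04  1.89115000e+00] 14.8333
move [ 0.0017 -0.0012  0.0861] turn -0.2
[  236   267   170   173 26526] 238.90144593596122 ((588.2509155273438, 188.3361358642578), (47.34969711303711, 51.086952209472656), 18.615896224975586)
[152 362   2   7   7] 247.5231465445932 ((546.7196655273438, 180.28717041015625), (1.4932597875595093, 0.5424870848655701), 46.337860107421875)
-70 0 0 0
10 1146 [ 7.69965552 10.63661014 13.30068855] [-28.02750458  29.83333294]
70 1503 [67.21554629 69.96322297 73.16287171] [-28.21876777  29.99896881]
```

The block sits about 1.5 mm short along the bay. I correct that and descend.

Call:
drive_tool(series=[[1, 0.0015, 0, 0, -0.2], [1, 0.0015, 0, 0.025, -0.2], [1, 0.0015, 0, 0.035, -0.2], [1, 0.0015, 0, 0.035, -0.2], [1, 0.0015, 0, 0.05, -0.2], [1, 0.0015, 0, 0.07, -0.2], [1, 0.0015, 0, 0.09, -0.2], [1, 0.0015, 0, 0.11, -0.2], [1, 0.0015, 0, 0.125, -0.2], [1, 0.0015, 0, 0.125, -0.2]])

```text
clock: 15.72
ee_pos: [588.7, 185.1, 68.3]
tcp_rot: [-3.135, -0.001, 1.896]
force: [-1.0, 0.5, -1.3]
width: 44.3
grip_force: 62.3
```

Call:
drive_tool(series=[[1, 0, 0, 0.006, 0], [1, 0, 0, 0.01, 0], [1, 0, 0, 0.01, 0], [1, 0, 0, 0.01, 0]])

```text
clock: 16.05
ee_pos: [591.7, 186.0, 62.0]
tcp_rot: [3.14, 0.0, 1.896]
force: [0.3, -0.3, -1.4]
width: 44.4
grip_force: 62.3
```

```bash
python3 - <<'E'
from h import *
s=state();print(s['ee_pos'],s['tcp_rot'],s['force'])
go(589.3,185,57,108.6)
g=grab_frame('wrist');held(g)
E
```

```text
[591.67893368 186.02265289  62.0036137 ] [3.14026112e+00 9.76292509e-05 1.89606224e+00] [ 0.2854749  -0.34311579 -1.4319597 ]
move [-0.0002 -0.0026  0.005 ] turn 0.0
[  236   268   170   172 26546] 104.84082132660339 ((588.6776123046875, 191.08538818359375), (47.090614318847656, 51.83903121948242), 18.515031814575195)
[ 197  225  234   33 7061] 104.97366152407344 ((576.8048706054688, 223.72650146484375), (59.8622932434082, 6.755543231964111), 18.545745849609375)
```

Call:
drive_tool(series=[[1, -0.001, 0, 0.004, 0], [1, -0.001, 0, 0.004, 0], [1, -0.001, 0, 0.004, 0]])

```text
clock: 16.35
ee_pos: [591.3, 184.8, 57.3]
tcp_rot: [-3.142, 0.0, 1.896]
force: [-0.2, 0.1, -2.1]
width: 44.7
grip_force: 62.3
```

Call:
drive_tool(series=[[1, 0, 0, 0.002, 0], [1, 0, 0, 0.002, 0], [1, 0, 0, 0.002, 0]])

```text
clock: 16.6
ee_pos: [591.9, 185.1, 55.5]
tcp_rot: [3.14, -0.0, 1.896]
force: [-0.4, 0.9, 0.1]
width: 44.3
grip_force: 62.3
```

Call:
drive_tool(series=[[1, 0, 0, 0.0015, 0], [1, 0, 0, 0.0015, 0], [1, 0, 0, 0.0015, 0]])

```text
clock: 16.85
ee_pos: [591.9, 185.2, 55.5]
tcp_rot: [3.14, 0.0, 1.896]
force: [-2.5, 0.3, 10.4]
width: 44.2
grip_force: 63.4
```

The block is on the base with 10 N of contact force. I release it and retreat upward.

Call:
drive_tool(series=[[0.2, 0, 0, -0.001, 0], [-0.4, 0, 0, -0.001, 0], [-1, 0, 0, -0.001, 0], [-1, 0, 0, -0.001, 0], [-1, 0, 0, -0.001, 0], [-1, 0, 0, -0.001, 0]])

```text
clock: 17.35
ee_pos: [591.3, 184.9, 54.4]
tcp_rot: [-3.141, -0.0, 1.896]
force: [-0.1, 0.6, 0.2]
width: 85.4
grip_force: 0.0
```

Call:
drive_tool(series=[[-1, 0, 0, -0.02, 0], [-1, 0, 0, -0.05, 0], [-1, 0, 0, -0.09, 0], [-1, 0, 0, -0.13, 0], [-1, -0.04, 0, -0.15, 0], [-1, -0.07, 0, -0.15, 0], [-1, -0.07, 0, -0.15, 0], [-1, -0.07, 0, -0.15, 0]])

```text
clock: 18.02
ee_pos: [614.3, 117.1, 205.1]
tcp_rot: [3.141, 0.0, 1.893]
force: [-0.1, 0.6, -0.6]
width: 85.7
grip_force: 0.0
```

```bash
python3 - <<'E'
from h import *
g=grab_frame('wrist');f=grab_frame('top')
block(g,92,101.5);print('bay 589.6 185.7')
c=np.zeros((600,640,3),np.uint8);c[:330]=g['img'][:330];c[330:,:600]=cv2.resize(f['img'][120:255,200:500],(600,270));cv2.imwrite('pics/c8.png',c[:,:,::-1]);print(state()['clock'])
E
```

```text
[ 281   66   80  107 8184] 98.45726999585818 ((591.2578125, 185.75039672851562), (45.11581039428711, 59.69330978393555), 18.563278198242188)
[ 231  376  121   39 2521] 97.38229064883387 ((630.791259765625, -0.3468208312988281), (85.61469268798828, 19.717884063720703), 10.657361030578613)
bay 589.6 185.7
18.1167
```

View pics/c8.png

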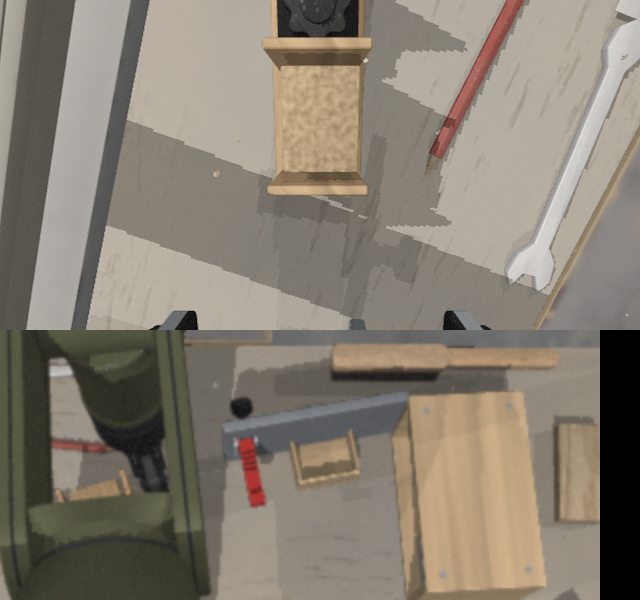

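The block stands upright in the bay, top centre at (320,119) in the wrist view, about 1.6 mm from the bay's centre. Below, the door is still wide open, and the arm is clear of everything.

```bash
python3 -c "
from h import *
print(hand_in())"
```

```text
the job is handed in; nothing more can be done
None
```

I handed the job in at about 18 s: the stop block stands on end in the wide bay, about 2 mm off centre by my last measurement and released, and the door was left open at about 1.16 rad; `hand_in()` gave no verdict.

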